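# Test the trip of the bench leakage breaker and reset it

### The job

Of the two leakage breakers on the battery bench, test the one in service, whose lever stands up and whose button guard flap is open: press its test button so that its lever drops, then lift the lever back up until it latches and stays up by itself, and leave the guard flap shut down over the button. Leave the other breaker, which is switched off, and the things lying about the bench as they are.

Things in the scene. Friction and masses are not known exactly. Their poses are not given: they have to be found in the camera images.
- unit: the breaker in service: fixed grey box 100 (x) x 84 (y) x 75 mm high. Origin: centre of its underside, on the bench; -x is its front, with the lever; z up. On its top: lever bracket at x = -25 mm (24 mm long in x, outer faces at y = +-18 mm, up to 96 mm above the bench), button at x = +25, flap hinge posts at x = 52, y = +-29, up to 104 mm above the bench.
- lever (a joint): its lever (rad): 0 = down, arm 0.15 rad below level, pointing out over the front (-x); grows as it is lifted about the unit's y (arm's angle above level = value - 0.15). A spring pulls it down, 1 to 3 N at the handle. 1.22 = held up by a hidden catch linked to the button; 1.35 = top stop. Lift to 1.3 or more and let go: it settles on the catch; let go lower and it falls.
- lever_handle (a point): centre of the lever's handle: black cross bar 14 mm in diameter and 24 mm long, parallel to the unit's y axis, at the end of an 8 mm thick steel arm, 75 mm from the hinge. Both ends of the bar are free; it can be pinched over its ends from above and turns between the fingers as the lever swings.
- lever_hinge (a point): the lever's hinge axis (parallel to the unit's y), at (-25, 0, 85) mm in the unit's frame
- button (a joint): travel of the test button (m): 0 = up, 0.007 = fully down, springs back. It resists with 1.5 N at first to 5.5 N fully down; the lever drops at about 0.004 to 0.006, so press it fully. The button also dips by itself as the lever passes the catch.
- button_top (a point): centre of the test button's top: black upright round button 22 mm in diameter, at (25, 0, 89) mm in the unit's frame when up, 14 mm proud of the box; pressed straight down
- flap (a joint): angle of the guard flap (rad): 0 = shut, level above the button; grows as its free edge rises and goes over to the unit's +x side; 1.57 = upright, 2.0 = open stop. Light and slightly stiff: it stays where it is when near upright (starts leaning back at 1.7 to 1.95) and falls shut once tipped below about 0.9.
- flap_edge (a point): middle of the flap's free edge: flap is an aluminium plate 48 mm from hinge to edge, 50 mm wide (along the unit's y), 3 mm thick. Shut, it lies 99 mm above the bench, 8 mm clear of the button.
- flap_hinge (a point): the flap's hinge axis (parallel to the unit's y), at (55, 0, 99) mm in the unit's frame, behind the button
- spare_unit: the other breaker, the same make and frame as unit, switched off: lever down, flap shut; to be left alone
- spare_lever (a joint): its lever (rad), 0 = down, stays at 0
- spare_button (a joint): its button (m), 0 = up, stays up
- spare_flap (a joint): its flap (rad), 0 = shut, stays shut
- cell_a: loose bystander: green battery cell 21 mm in diameter, 70 mm tall, standing; origin under its centre
- cell_b: loose bystander: another such cell, standing
- nozzle: loose bystander: turned brass nozzle, 32 mm wide foot, 55 mm tall, standing; origin under its centre
- screwdriver: loose bystander: screwdriver lying between the breakers, about 0.2 m long
- pliers: loose bystander: pliers lying open, about 170 x 70 mm, 20 mm high
- busbar: loose bystander: flat steel strip 120 x 25 x 4 mm
Not all that is in view belongs to the job. What is shaped like the unit but pink or red is not meant.

How it is judged:
On the way, in this order (a step that is already met when the one before it is completed fails the run):
1. the test button is pressed (value of joint button above 0.0022 m).
2. the lever has dropped (value of joint lever below 0.15 rad), for 0.05 s.
3. the lever is back up on its catch (value of joint lever above 1.15 rad and value of joint button below 0.0015 m), for 0.2 s.
At the end, for the whole second after the job is handed in: the tested breaker's lever stands latched (joint above 1.15 rad), its button is up (within 1.5 mm), its flap is shut (within 0.1 rad); the other breaker's lever is down and flap shut (within 0.1 rad), its button up (within 1.5 mm) (all of step 3 and value of joint each of flap, spare_lever, spare_flap below 0.1 rad and value of joint spare_button below 0.0015 m); the robot touches nothing.
It fails at once if the other breaker is operated: lever or flap moved more than 0.3 rad, or button pressed more than 2.5 mm (value of joint any of spare_lever, spare_flap above 0.3 rad or value of joint spare_button above 0.0025 m).
It fails at once if a thing lying about the bench is moved more than 30 mm (distance of any of cell_a, cell_b, nozzle, screwdriver, pliers, busbar from where it was at the start of the episode above 0.03 m).
It also fails if it takes over 58 s, if anything falls off the work surface, if the arm or the gripper's body presses on something with over 40 N, if the wrist force passes 120 N, or if a joint passes its speed limit or range.

### The arm

A 6-joint arm with a two-finger parallel gripper is mounted at the origin on the work surface. World frame = base frame: x ahead of the robot, y to its left, z up, the work surface at z = 0. Lengths are in m, angles in rad, forces in N, time in s.
With the tool pointing down it reaches from about 0.25 to 0.775 m from the base axis. Payload 4 kg.
Tool frame: the origin (TCP) lies between the finger pads; the fingertips stand 11 mm ahead of it and the grasp point (between the pads) lies 8 mm behind it (robot.tip_extent is the z of the fingertips in the tool frame, in m); z points along the fingers, y is the line along which they close (so a half turn about z gives the same grasp; the last joint's range is limited). The gripper opens to 94 mm and grips with 3 to 60 N. Pads are 16 mm wide; open, the fingers measure 119 mm over their backs; the gripper's body (75 mm by 177 mm) begins 78 mm behind the grasp point.
Start: joints at [1.194, 0.087, 1.371, -0, 1.684, -0.103], TCP at [0.149, 0.53, 0.217] pointing down, gripper open.
Joint ranges: [-3.1, 3.1], [-0.76, 2.03], [0.27, 2.55], [-1.08, 4.22], [0.17, 2.65], [-2.57, 2.57]. Speed limits (rad/s): [2.79, 2.79, 3.14, 3.14, 3.14, 3.14].

### API

Orientations are given as [roll, pitch, yaw] about the fixed x, y, z axes, in that order (R = Rz(yaw) Ry(pitch) Rx(roll)).
In Python, from bench import robot, imaging gives the robot as it stands.
- The arm moves only by the shell command python3 -m pendant 'ROWS'. ROWS is JSON, a list of rows, each a list of 7 numbers: the shift along the world's x, y, z in cm, then the turn, a rotation vector about the world's x, y, z in degrees, then the opening, from 0 (shut) to 1 (fully open). In form: [[dx, dy, dz, ax, ay, az, jaw], ...]. A call has 1 to 8 rows; each row shifts and turns the commanded pose from where the row before left it; what a row does not reach is not made up. A row lasts 1/10 s, in which the tool goes at most 50 mm and 8.59 degrees, less where a joint would pass 70% of its speed; a pose out of reach is approached as far as the arm can. A call is refused whole if a number of a shift passes 5 or a number of a turn 8.59, either way. A call with a gripper value outside its range is refused whole. The fingers move at their own pace and stop on an object; the grip force is fixed at half the most. Time passes only in rows, so rows that do not move let the fingers close. It gives the time, the measured TCP pose, the force, the opening and the grip force at its end, in the units of the state.
- robot.get_obs(): the state, without advancing time (a new reading comes with each control period).
- imaging.snapshot(name): name is "scene" or "side" or "wrist"; returns the picture (480x640x3 uint8, red, green, blue); there is no depth.
- imaging.camera_params(name): a dict with "camera_matrix" (3x3 intrinsics, pixels), "k1" (the pictures are not rectified: a ray, as slopes to the right and down, at radius r is drawn at 1 + k1 r^2 times it, then the intrinsics apply), "R" (3x3) and "t" (3): a world point X has camera coordinates R X + t. Camera axes: x right, y down, z forward; pixel columns grow to the right and rows downward; lengths in m; the calibration is good to about 2 mm. A picture is of the moment at which its call begins: read the wrist's pose just before it. camera_params takes no time and is no camera call; for the wrist camera it gives the pose at the moment of the call.
- robot.close_job(): hands the job in; it is judged then, once.
The state is a dict: "time": time; "joint_positions": joint angles; "qvel": joint speeds; "joint_torque": joint torques, N m; "tool_pos": TCP position; "ee_rot": TCP orientation; "wrist_force": force on the tool from outside, world axes, zero at the start; "wrist_torque": the same for the moment, N m; "width": finger opening in m; "finger_force": force on a finger pad.
Only numpy, scipy, OpenCV 4.12 (cv2) and the standard library are available. Lean on these libraries where they do the work, as an engineer would, in place of code of your own. Each camera call takes 0.05 s, during which the arm holds its last target. There are 200 camera calls.

## Working session

There is one attempt and no reset: what is moved stays moved. The work goes in short steps, Python scripts to look and compute and a shell command to move; the robot and the scene stay as the last step left them, time stands still between calls to the robot, and variables do not carry over. Pictures are saved under pics/ and viewed, at most 10 in all, crops included, and the job is handed in when it is done.

```bash
mkdir -p pics; ls
python3 - <<'E'
from bench import robot, imaging
import cv2, numpy as np
for n in ("scene","side","wrist"):
    p=imaging.camera_params(n)
    print(n,np.round(p["camera_matrix"],1).tolist(),p["k1"],np.round(p["R"],3).tolist(),np.round(p["t"],3).tolist())
    cv2.imwrite(f"pics/{n}0.png",imaging.snapshot(n)[:,:,::-1])
o=robot.get_obs();print(o["time"],o["tool_pos"],o["ee_rot"],o["width"],robot.tip_extent)
E
```

```text
pics
scene [[477.6, 0.0, 319.3], [0.0, 477.6, 241.8], [0.0, 0.0, 1.0]] -0.039983945583664325 [[-0.705, 0.709, -0.003], [0.479, 0.474, -0.739], [-0.522, -0.523, -0.674]] [0.387, -0.148, 1.27]
side [[606.5, 0.0, 321.7], [0.0, 606.5, 225.7], [0.0, 0.0, 1.0]] -0.005865188404630127 [[-0.89, -0.456, -0.009], [-0.334, 0.665, -0.668], [0.311, -0.591, -0.744]] [0.432, 0.238, 1.14]
wrist [[384.7, 0.0, 317.1], [0.0, 384.7, 245.6], [0.0, 0.0, 1.0]] 0.01260581783429964 [[0.27, 0.963, -0.001], [0.926, -0.259, 0.274], [0.264, -0.075, -0.962]] [-0.549, -0.028, 0.391]
0.15 [0.1485576  0.52916297 0.21557648] [-3.13993349e+00 -2.14990064e-04  2.86779457e+00] 0.09427065725986473 0.011
```

View pics/scene0.png

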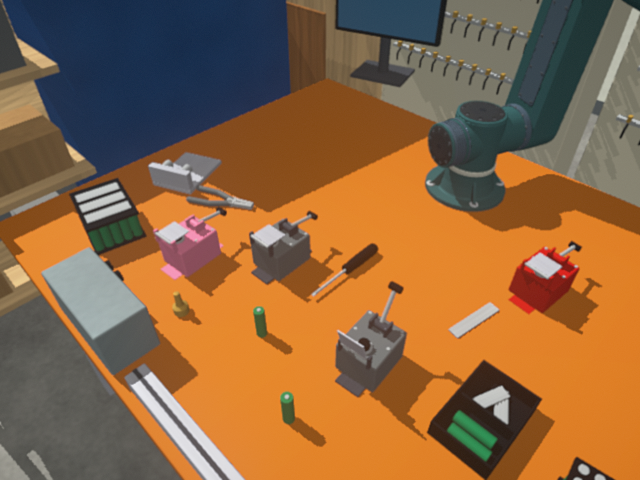

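View pics/side0.png

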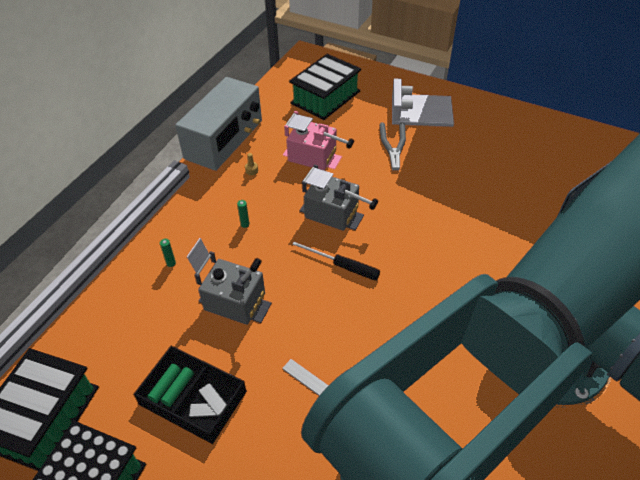

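The scene view shows the in-service breaker at about (370,350), with its handle at (396,288) and flap at (350,343). In the side view it is at (233,290), with its handle at (256,264) and button at (218,274). I'll enlarge both.

```bash
cat > h.py <<'E'
import numpy as np, cv2
from bench import robot, imaging
def ray(n,uv,p=None):
    p=p or imaging.camera_params(n)
    K=np.array(p["camera_matrix"]);R=np.array(p["R"]);t=np.array(p["t"])
    d=(np.array(uv,float)-K[:2,2])/K[0,0]
    s=d.copy()
    for _ in range(10): s=d/(1+p["k1"]*(s@s))
    v=R.T@np.append(s,1); return -R.T@t, v/np.linalg.norm(v)
def tri(a,b):
    (c1,d1),(c2,d2)=a,b
    s=np.linalg.lstsq(np.stack([d1,-d2],1),c2-c1,rcond=None)[0]
    p,q=c1+s[0]*d1,c2+s[1]*d2
    return (p+q)/2,np.linalg.norm(p-q)
def plane(r,z): return r[0]+r[1]*(z-r[0][2])/r[1][2]
def proj(n,X,p=None):
    p=p or imaging.camera_params(n)
    x=np.array(p["R"])@X+np.array(p["t"]);s=x[:2]/x[2];K=np.array(p["camera_matrix"])
    return K[0,0]*s*(1+p["k1"]*(s@s))+K[:2,2]
E
python3 - <<'E'
import cv2,numpy as np
out=[]
for n,(x,y) in (("scene",(325,275)),("side",(180,230))):
    im=cv2.imread(f"pics/{n}0.png")
    c=im[y:y+120,x:x+95]; out.append(cv2.resize(c,None,fx=4.2,fy=4.2,interpolation=cv2.INTER_CUBIC))
    m=(im.max(2)<50).astype(np.uint8)
    N,l,s,ce=cv2.connectedComponentsWithStats(m)
    for i in range(1,N):
        if x<ce[i][0]<x+95 and y<ce[i][1]<y+120 and s[i][4]>8: print(n,s[i],ce[i].round(1))
cv2.imwrite("pics/crop.png",np.hstack(out))
E
```

```text
side [210 253   6   9  27] [212.6 257.4]
side [250 259  11  13  78] [254.9 265.1]
side [213 269  11  11  89] [218.  273.9]
side [240 271   5   4  11] [241.5 272.5]
side [233 275  18  18  89] [240.8 285.4]
side [196 276   5   9  27] [198.1 279.9]
side [243 277  21  40 228] [253.5 297.2]
side [247 300  15  22  43] [254.8 312.3]
```

View pics/crop.png

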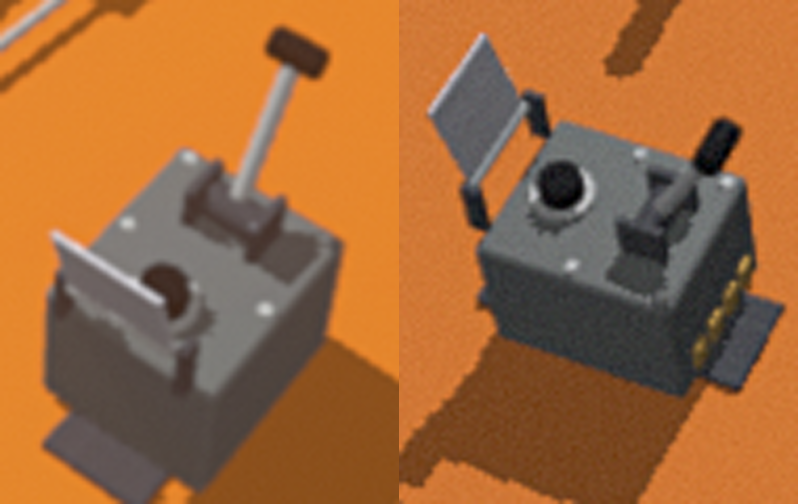

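Run:
```python
from h import *
S={"handle":((297,52),(717,146)),"button":((166,290),(560,185)),"boltF":((190,158),(733,181)),"boltL":((127,222),(640,153)),"boltR":((265,309),(571,265)),
"postR":((185,350),(472,188)),"flapcL":((54,235),(483,37)),"flapcR":((162,302),(432,108)),"boxFR":((340,245),(681,303))}
P={}
for k,(a,b) in S.items():
    a=np.array(a)/4.2+(325,275)-.4; b=(np.array(b)-(399,0))/4.2+(180,230)-.4
    P[k],e=tri(ray("scene",a),ray("side",b)); print(k,P[k].round(4),round(e,4))
d=P["handle"]-P["button"];print("yaw b->h",np.degrees(np.arctan2(-d[1],-d[0])))
d=P["boltL"]-P["boltR"];print("yaw from bolts(y axis)",np.degrees(np.arctan2(d[1],d[0]))-90+np.array([0,180]))
d=P["flapcL"]-P["flapcR"];print(np.degrees(np.arctan2(d[1],d[0]))-90)
```

```text
handle [0.5337 0.1659 0.1499] 0.0001
button [0.6189 0.1757 0.0834] 0.0001
boltF [0.5538 0.133  0.0736] 0.0019
boltL [0.6001 0.1386 0.0759] 0.0001
boltR [0.5935 0.2067 0.0757] 0.0
postR [0.6442 0.2053 0.1001] 0.0014
flapcL [0.6643 0.1552 0.1427] 0.0002
flapcR [0.6591 0.2026 0.1446] 0.0031
boxFR [0.5411 0.2026 0.0691] 0.0074
yaw b->h 6.525135571960796
yaw from bolts(y axis) [-174.45907469    5.54092531]
-173.79324255253962
```

```bash
python3 -m pendant '[[2.5,-1.9,0.4,0,0,1.4,0],[3,-2.2,0.4,0,0,1.4,0],[3,-2.2,0.4,0,0,1.4,0],[3,-2.2,0.4,0,0,1.4,0],[3,-2.2,0.4,0,0,1.4,0],[3,-2.2,0.4,0,0,1.4,0],[3,-2.2,0.4,0,0,1.4,0],[3,-2.2,0.4,0,0,1.4,0]]' && python3 -m pendant '[[3,-2.2,0.3,0,0,1.4,0],[3,-2.2,0.3,0,0,1.4,0],[3,-2.2,0,0,0,1.4,0],[3,-2.2,0,0,0,1.4,0],[3,-2.2,0,0,0,1.4,0],[2.5,-1.8,0,0,0,1.4,0],[2,-1.5,0,0,0,1.4,0],[0,0,0,0,0,0.7,0]]' && python3 -m pendant '[[0,0,0,0,0,0,0],[0,0,0,0,0,0,0]]'
python3 - <<'E'
from h import *
o=robot.get_obs();print(o["tool_pos"],np.degrees(o["ee_rot"]),o["width"],o["wrist_force"])
p=imaging.camera_params("wrist");im=imaging.snapshot("wrist")
print("cam",-np.array(p["R"]).T@p["t"])
print("pred button",proj("wrist",np.array([.6205,.1755,.089]),p),"handle",proj("wrist",np.array([.535,.166,.15]),p))
cv2.imwrite("pics/w1.png",im[:,:,::-1])
E
```

```text
time: 0.95
tool_pos: [0.3846, 0.3554, 0.2484]
ee_rot: [-3.141, -0.0, 3.064]
wrist_force: [1.3, 0.3, -0.6]
width: 0.0331
finger_force: 0.0
time: 1.75
tool_pos: [0.5805, 0.2111, 0.2528]
ee_rot: [-3.14, -0.002, -3.04]
wrist_force: [-1.1, -0.4, 0.7]
width: 0.0003
finger_force: 0.0
time: 1.95
tool_pos: [0.5779, 0.2143, 0.2545]
ee_rot: [3.141, -0.001, -3.036]
wrist_force: [-0.1, -0.1, 1.0]
width: 0.0004
finger_force: 0.0
[0.57793974 0.21427313 0.25449014] [ 1.79971168e+02 -3.15355557e-02 -1.73944923e+02] 0.0004167947236029285 [-0.1252867  -0.13672431  0.95800395]
cam [0.4973173  0.20522304 0.42243165]
pred button [270.26668451 270.95377686] handle [255.61701774 184.9474048 ]
```

View pics/w1.png

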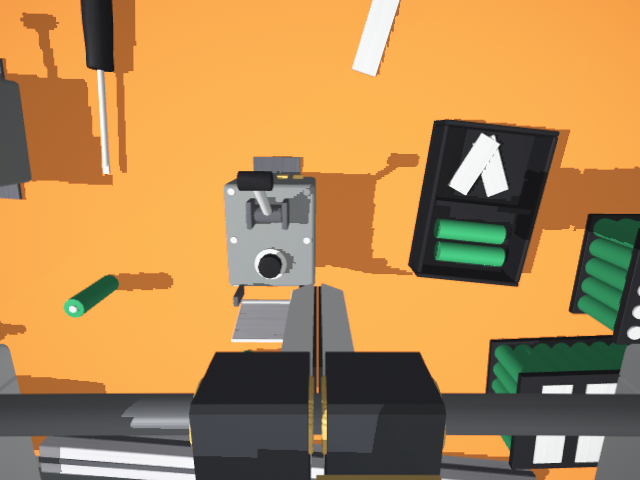

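The wrist view shows the button at (269,265), the handle at (255,181), the mid bolts at (234,240) and (306,240), and the flap leaning back at (262,322). The yaw is aligned with the box. Next I'll refine the position.

Run:
```python
from h import *
p=imaging.camera_params("wrist")
for k,uv,z in (("button",(269.5,265),.089),("handle",(255,181),.1508),("bL",(234,240),.0755),("bR",(306,240),.0755)):
    print(k,plane(ray("wrist",uv,p),z).round(4))
f=lambda a:np.array(a)/4.2+(325,275)-.4
g=lambda b:(np.array(b)-(399,0))/4.2+(180,230)-.4
print("scene",plane(ray("scene",f((166,290))),.089).round(4),plane(ray("scene",f((297,52))),.1508).round(4))
print("side",plane(ray("side",g((560,185))),.089).round(4),plane(ray("side",g((717,146))),.1508).round(4))
for n,uv in (("side",g((560,185))),("scene",f((166,290)))): print("tri button",tri(ray("wrist",(269.5,265),p),ray(n,uv)))
print("tri handle",tri(ray("wrist",(255,181),p),ray("side",g((717,146)))))
```

```text
button [0.6149 0.1745 0.089 ]
handle [0.5322 0.1656 0.1508]
bL [0.5986 0.1385 0.0755]
bR [0.5915 0.2054 0.0755]
scene [0.6222 0.1781 0.089 ] [0.5345 0.1664 0.1508]
side [0.6159 0.1788 0.089 ] [0.5333 0.1665 0.1508]
tri button (array([0.61877802, 0.17423184, 0.08144053]), np.float64(0.0023681398975631007))
tri button (array([0.61760517, 0.17422483, 0.08092111]), np.float64(0.0009252061539496911))
tri handle (array([0.53278625, 0.16601244, 0.15067125]), np.float64(0.001362553703797104))
```

```bash
python3 -m pendant '[[2,-1.9,0,0,0,0,0],[2.1,-2,-1,0,0,0,0],[0,0,-4,0,0,0,0],[0,0,-4,0,0,0,0],[0,0,-4,0,0,0,0],[0,0,-1.4,0,0,0,0],[0,0,0,0,0,0,0]]' && python3 -m pendant '[[0,0,-0.7,0,0,0,0],[0,0,-0.7,0,0,0,0],[0,0,-0.4,0,0,0,0],[0,0,-0.2,0,0,0,0],[0,0,0,0,0,0,0]]'
```

```text
time: 2.7
tool_pos: [0.6176, 0.175, 0.1079]
ee_rot: [-3.141, -0.006, -3.036]
wrist_force: [-0.5, 0.1, -0.5]
width: 0.0004
finger_force: 0.0
time: 3.2
tool_pos: [0.6213, 0.1751, 0.0934]
ee_rot: [3.141, 0.005, -3.037]
wrist_force: [0.2, 0.9, 5.0]
width: 0.0002
finger_force: 2.6
```

```bash
python3 -m pendant '[[0,0,-0.2,0,0,0,0],[0,0,0,0,0,0,0],[0,0,2,0,0,0,0],[0,0,4,0,0,0,0],[0,0,4,0,0,0,0],[-4,0,1,0,0,0,0.5],[-4,-0.6,0,0,0,0,0.5],[-4,-0.7,0,0,0,0,0.5]]' && python3 -m pendant '[[0,0,0,0,0,0,0.5],[0,0,0,0,0,0,0.5]]'
python3 - <<'E'
from h import *
p=imaging.camera_params("wrist");im=imaging.snapshot("wrist")[:,:,::-1];s=imaging.snapshot("side")[:,:,::-1]
print("pred handle down",proj("wrist",np.array([.4965,.162,.074]),p),proj("side",np.array([.4965,.162,.074])))
cv2.imwrite("pics/c2.png",np.hstack([cv2.resize(im[:, 120:520],None,fx=1,fy=1),cv2.resize(s[220:340,170:270],(400,480),interpolation=cv2.INTER_CUBIC)]))
E
```

```text
time: 4.0
tool_pos: [0.4988, 0.1614, 0.1994]
ee_rot: [3.141, 0.001, -3.037]
wrist_force: [-0.8, -0.4, -0.1]
width: 0.0211
finger_force: 0.0
time: 4.2
tool_pos: [0.4994, 0.1614, 0.1991]
ee_rot: [3.141, 0.002, -3.037]
wrist_force: [0.3, 0.5, 0.0]
width: 0.0371
finger_force: 0.0
pred handle down [318.38911746 238.78806219] [276.94963524 294.85823305]
```

View pics/c2.png

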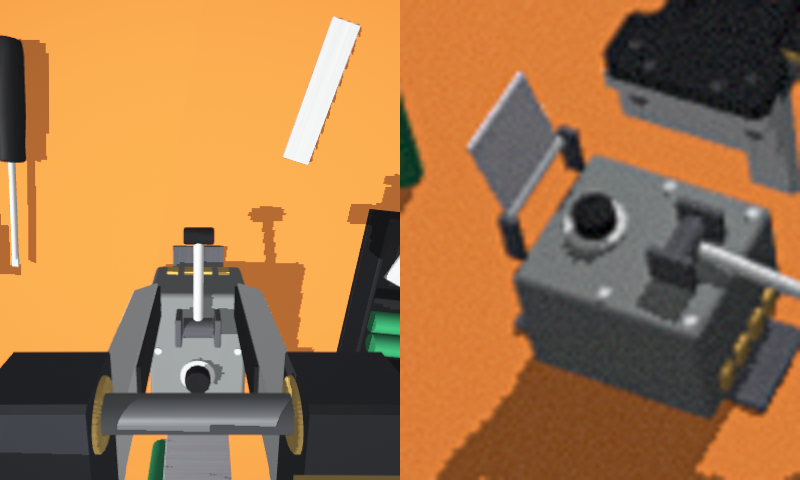

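Both views show the lever down, with the handle at wrist (319,235), about 2 mm nearer than predicted. Now I'll pinch it.

```bash
python3 -m pendant '[[-0.5,0,-3,0,0,0,0.5],[0,0,-4,0,0,0,0.5],[0,0,-4,0,0,0,0.5],[0,0,-2.3,0,0,0,0.5],[0,0,0,0,0,0,0.5],[0,0,0,0,0,0,0.1],[0,0,0,0,0,0,0.1],[0,0,0,0,0,0,0.1]]' && python3 -m pendant '[[0,0,0,0,0,0,0.1],[0,0,0,0,0,0,0.1]]'
```

```text
time: 5.1
tool_pos: [0.4965, 0.1619, 0.0677]
ee_rot: [3.141, 0.004, -3.037]
wrist_force: [0.1, 0.2, 0.0]
width: 0.0267
finger_force: 0.0
time: 5.3
tool_pos: [0.4963, 0.162, 0.0676]
ee_rot: [3.141, 0.005, -3.037]
wrist_force: [0.4, 0.8, 4.5]
width: 0.0236
finger_force: 30.0
```

```bash
python3 -m pendant '[[-0.1,0,1.4,0,0,0,0.1],[0.2,0,1.4,0,0,0,0.1],[0.45,0.05,1.35,0,0,0,0.1],[0.7,0.07,1.25,0,0,0,0.1],[0.9,0.1,1.1,0,0,0,0.1],[1.1,0.12,0.9,0,0,0,0.1],[0.7,0.07,0.4,0,0,0,0.1],[0,0,0,0,0,0,0.1]]'
```

```text
time: 6.1
tool_pos: [0.5328, 0.1657, 0.1451]
ee_rot: [3.141, -0.005, -3.036]
wrist_force: [-6.4, 1.0, 4.3]
width: 0.0236
finger_force: 30.0
```

```bash
python3 -m pendant '[[0.6,0.06,0.25,0,0,0,0.1],[0.5,0.05,0.15,0,0,0,0.1],[0,0,0,0,0,0,0.1],[0,0,0,0,0,0,0.1]]'
```

```text
time: 6.5
tool_pos: [0.5441, 0.1668, 0.1501]
ee_rot: [3.141, -0.002, -3.036]
wrist_force: [-5.5, 0.1, 6.9]
width: 0.023
finger_force: 30.0
```

```bash
python3 -m pendant '[[0.2,0.02,0.05,0,0,0,0.1],[0,0,0,0,0,0,0.1]]' && python3 -m pendant '[[0,0,0,0,0,0,0.5],[0,0,0,0,0,0,0.5],[0,0,0,0,0,0,0.5],[0,0,0,0,0,0,0.5]]'
python3 - <<'E'
from h import *
s=imaging.snapshot("side")[:,:,::-1];w=imaging.snapshot("wrist")[:,:,::-1]
cv2.imwrite("pics/c3.png",np.hstack([w[:,120:520],cv2.resize(s[220:340,170:270],(400,480),interpolation=cv2.INTER_CUBIC)]))
E
```

```text
time: 6.7
tool_pos: [0.5458, 0.167, 0.1508]
ee_rot: [3.141, -0.003, -3.036]
wrist_force: [-6.4, 0.2, 7.6]
width: 0.0231
finger_force: 30.0
time: 7.1
tool_pos: [0.5473, 0.1667, 0.1478]
ee_rot: [-3.141, -0.0, -3.037]
wrist_force: [0.2, 0.3, -0.1]
width: 0.0465
finger_force: 0.0
```

View pics/c3.png

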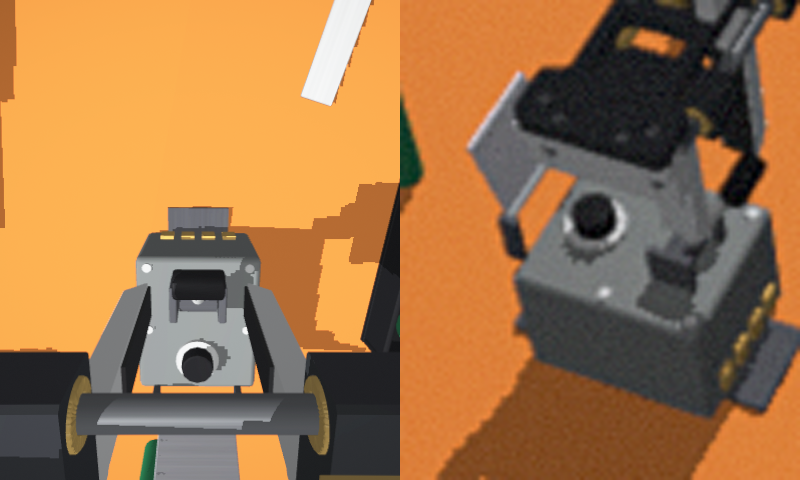

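The side view shows the lever standing up by itself with its handle at (742,178) in the picture, and the button is up. Now I'll go behind the flap.

```bash
python3 -m pendant '[[0,0,3,0,0,0,0.5],[0,0,4,0,0,0,0.5],[0,0,4,0,0,0,0],[3.6,0.4,0,0,0,0,0],[3.6,0.4,0,0,0,0,0],[3.6,0.4,0,0,0,0,0],[3.6,0.3,0,0,0,0,0],[0,0,0,0,0,0,0]]' && python3 -m pendant '[[0,0,-4,0,0,0,0],[0,0,-4,0,0,0,0],[0,0,-4.2,0,0,0,0],[0,0,0,0,0,0,0],[0,0,0,0,0,0,0]]'
```

```text
time: 8.0
tool_pos: [0.6942, 0.1815, 0.2519]
ee_rot: [-3.141, -0.006, -3.038]
wrist_force: [-0.5, 0.6, -1.0]
width: 0.0027
finger_force: 0.0
time: 8.5
tool_pos: [0.6904, 0.1818, 0.1361]
ee_rot: [-3.142, -0.002, -3.037]
wrist_force: [1.4, -0.6, 0.5]
width: 0.0002
finger_force: 0.0
```

```bash
python3 -m pendant '[[-1,-0.1,0,0,0,0,0],[-1,-0.1,0,0,0,0,0],[-1,-0.1,0,0,0,0,0],[-1,-0.1,0,0,0,0,0],[-1,-0.1,0,0,0,0,0],[-1,-0.1,0,0,0,0,0],[-1,-0.1,0,0,0,0,0],[-0.8,-0.1,0,0,0,0,0]]' && python3 -m pendant '[[0,0,0,0,0,0,0],[0,0,0,0,0,0,0],[0,0,4,0,0,0,0],[0,0,4,0,0,0,0],[0,0,4,0,0,0,0],[-4,1,0,0,0,0,0],[-4,2,0,0,0,0,0],[0,0,0,0,0,0,0]]'
python3 - <<'E'
from h import *
s=imaging.snapshot("side")[:,:,::-1];w=imaging.snapshot("scene")[:,:,::-1]
cv2.imwrite("pics/c4.png",np.hstack([cv2.resize(w[275:395,325:425],(400,480),interpolation=cv2.INTER_CUBIC),cv2.resize(s[220:340,170:270],(400,480),interpolation=cv2.INTER_CUBIC)]))
E
```

```text
time: 9.3
tool_pos: [0.6126, 0.174, 0.1369]
ee_rot: [3.141, 0.001, -3.037]
wrist_force: [-0.0, 0.1, -0.5]
width: 0.0004
finger_force: 0.0
time: 10.1
tool_pos: [0.53, 0.2059, 0.2567]
ee_rot: [3.14, -0.001, -3.033]
wrist_force: [0.8, -0.4, 0.3]
width: 0.0005
finger_force: 0.0
```

View pics/c4.png

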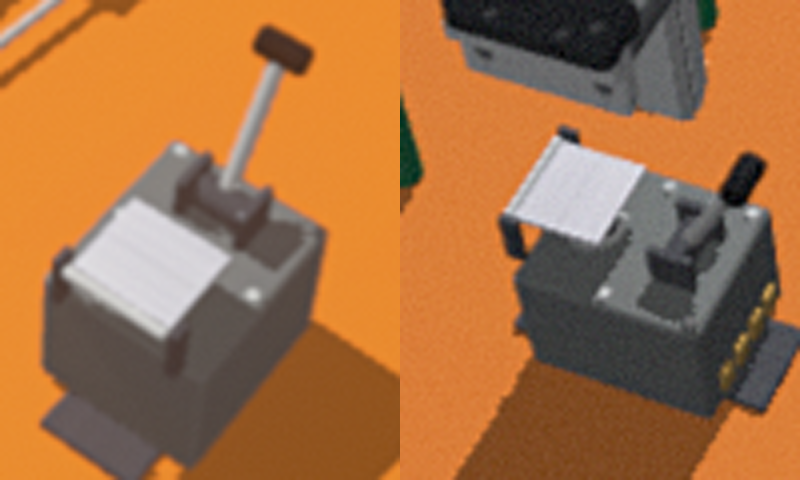

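Both views show the lever latched up, with its handle at (283,50) in the left half, and the flap lying flat over the button at (150,265). The gripper is clear of everything, so I'll hand the job in.

```bash
python3 -c "
from bench import robot
print(robot.close_job())"
```

```text
the job is handed in; nothing more can be done
None
```

I pressed the test button and the lever dropped, then lifted the lever back onto its catch and shut the flap over the button. I handed the job in about 10 s into the run; the final pictures show the lever up and the flap shut, but no verdict was returned.

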